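# Circlip held open at the axle groove

## Task

Squeeze the handles of the yellow circlip pliers until the circlip on their tips is spread wide open, carry it over to the appliance drive and lower it around the upright steel axle stub until it is level with the groove. Finish while still holding it there: pliers squeezed, clip wide open, level and hanging centred around the groove on the pliers alone, so that I can check it before it is let in. Leave the belt pulley, the multimeter and the screwdriver where they are.

Things in the scene. Friction and masses are not known exactly. Their poses are not given: they have to be found in the camera images.
- pliers: 90-degree external circlip pliers, yellow handles, 172 mm long, 0.17 kg, lying level in the tray, handle ends on its near rim. Origin: the pivot, mid thickness. Axes of the left (+y) half, and of the whole pliers while relaxed: x to the nose, y across the handles, z up. 48 mm ahead of the pivot the jaws bend straight down to two 2.6 mm pins that end 24 mm below it
- pliers_grip (a point): Where to take the pliers: midway between the handles, 60 mm behind the pivot, axes as pliers. Handles 9 mm high (4.5 mm above and below this point); over their outer faces they measure 51 mm here relaxed and 34 mm squeezed to the stop screw between them. No pose while the fingers hold the pliers
- spread (a joint): Pliers opening (rad): 0 = relaxed, sprung. Squeezing the handles spreads the tips, up to 0.28 at the stop screw; that takes about 10 N at the handles, more grip only presses on the stop. If let go, the clip closes and can drop off the pins
- clip: Bright steel circlip, 2 mm thick, about 32 mm long over back and ears, bore 23 mm relaxed and 26 mm spread. It lies level on a black rubber pad in the tray, the pliers' pins already in its two eyes; once the pliers are squeezed its own spring keeps it on the pins, which stick out 2.5 mm below it. Origin: underside, relaxed bore centre. x to the ring's closed back, away from the handles
- clip_center (a point): Centre of the clip's bore when spread, at mid thickness; axes as clip. About 121.5 mm ahead of pliers_grip and 20.5 mm below it
- clip_eye_left (a point): Centre of the clip's left (+y) eye, a 4 mm hole. The eyes are 9.5 mm apart relaxed, about 20.5 mm at the stop
- clip_eye_right (a point): Centre of the clip's right (-y) eye, as the left
- tray: Blue open parts tray, fixed, 210 x 150 mm, 22.5 mm high, walls and floor 3 mm. Origin: centre of the underside; x along the pliers, towards their nose. Inside there is room for the fingers on both sides of the handles
- drive: Appliance drive, fixed: aluminium gearbox 94 x 90 mm, 48.5 mm high, in a white open casing 170 x 150 mm with walls 42 mm high. An upright steel axle stub, 23.5 mm diameter, stands on its 48 mm wide bearing boss, which ends 62 mm above the bench. Origin: on the stub's axis at bench height; the casing reaches from x = -97 to 73 mm
- stub_groove (a point): On the stub's axis at the middle height of its 3 mm wide groove, 82 mm above the bench and 20 mm above the boss; z up along the axis
- stub_top (a point): Top of the axle stub on its axis, 17 mm above the groove's middle; the last 4 mm are chamfered from 23.5 to 15 mm diameter
- pulley: White toothed belt pulley, 60 mm diameter, 30 mm high, loose on the bench; bystander. Origin: centre of the underside
- meter: Red multimeter, 186 x 90 x 42 mm, loose on the bench; bystander. Origin: centre of the underside, x along its length
- screwdriver: Screwdriver with a blue handle, loose on the bench between the tray and the drive; bystander. Origin: centre of the underside; lies along its x
Mind the look-alikes: they are no part of the job. Several things look just like the drive: the one meant starts farthest to the robot's left.

How it is judged:
By the outcome, as a careful person would: the job done as asked, in the order asked, and still so for the second after the job is handed in, while the arm keeps its last pose, push and grip.
It also fails if it takes over 38 s, if anything falls off the work surface, if the arm or the gripper's body presses on something with over 40 N, if the wrist force passes 120 N, or if a joint passes its speed limit or range.

## Robot

A 7-joint arm with a two-finger parallel gripper is mounted at the origin on the work surface. World frame = base frame: x ahead of the robot, y to its left, z up, the work surface at z = 0. Lengths are in m, angles in rad, forces in N, time in s.
With the tool pointing down it reaches from about 0.425 to 0.925 m from the base axis. Payload 6.8 kg.
Tool frame: the origin (TCP) lies on the centre line of the jaws, within the pads' length; the fingertips stand 17 mm ahead of it and the grasp point (between the pads) lies 2 mm behind it; z points along the fingers, y is the line along which they close (so a half turn about z gives the same grasp; the last joint's range is limited). The gripper opens to 88 mm and grips with 3 to 60 N. Pads are 20 mm wide; open, the fingers measure 115 mm over their backs; the gripper's body (75 mm by 178 mm) begins 61 mm behind the grasp point.
Start: joints at [1.133, 0.477, 0.022, 1.555, -0.011, 1.109, -0.083], TCP at [0.219, -0.639, 0.216] pointing down, gripper open.
Joint ranges: [-2.96, 2.96], [-0.34, 2.1], [-1.41, 1.46], [0.24, 2.44], [-1.37, 4.51], [0.17, 1.92], [-2.96, 2.96]. Speed limits (rad/s): [2.39, 2.39, 3.14, 3.14, 3.14, 3.14, 3.14].

## Interface

Orientations are given as [roll, pitch, yaw] about the fixed x, y, z axes, in that order (R = Rz(yaw) Ry(pitch) Rx(roll)).
In Python, from cell import r gives the robot as it stands.
- The arm moves only by the shell command python3 -m pendant 'ROWS' [FORCE]. ROWS is JSON, a list that holds one entry, the list of rows, each a list of 5 numbers: the opening, from 0 (shut) to 1 (fully open), then the shift along the tool's x, y, z scaled (see below), then the turn about the tool's z scaled (see below). In form: [[[hand, dx, dy, dz, spin], ...]]. A call has 1 to 12 rows; each row shifts and turns the commanded pose from where the row before left it, along the tool's axes as they then stand; what a row does not reach is not made up. The controller multiplies each number of a shift by 0.04 m and each number of a turn by 0.1 rad. A row lasts 1/10 s, in which the tool goes at most 50 mm and 8.59 degrees, less where a joint would pass 70% of its speed; a pose out of reach is approached as far as the arm can. A call with a number of a shift or a turn outside -1 to 1 is refused whole. A call with a gripper value outside its range is refused whole. The fingers move at their own pace and stop on an object; FORCE is the grip in N (left out, the last holds). Time passes only in rows, so rows that do not move let the fingers close. It gives the time, the measured TCP pose, the force, the opening and the grip force at its end, in the units of the state.
- r.read_state(): the state, without advancing time (a new reading comes with each control period).
- r.grab_frame(name): name is "scene" or "top" or "wrist"; returns the picture (384x512x3 uint8, blue, green, red); there is no depth.
- r.camera_model(name): a dict with "mtx" (3x3 intrinsics, pixels), "cam_to_world" (4x4, takes a point from camera to world coordinates). Camera axes: x right, y down, z forward; pixel columns grow to the right and rows downward; lengths in m; the calibration is good to about 2 mm. A picture is of the moment at which its call begins: read the wrist's pose just before it. camera_model takes no time and is no camera call; for the wrist camera it gives the pose at the moment of the call.
- r.job_done(): hands the job in; it is judged then, once.
The state is a dict: "time": time; "qpos": joint angles; "qd": joint speeds; "effort": joint torques, N m; "tcp_pos": TCP position; "tcp_rot": TCP orientation; "force": force on the tool from outside, world axes, zero at the start; "wrist_torque": the same for the moment, N m; "gripper_width": finger opening in m; "grasp_force": force on a finger pad.
Only numpy, scipy, OpenCV 4.12 (cv2) and the standard library are available. Lean on these libraries where they do the work, as an engineer would, in place of code of your own. Each camera call takes 0.05 s, during which the arm holds its last target. There are 200 camera calls.

## Working session

There is one attempt and no reset: what is moved stays moved. The work goes in short steps, Python scripts to look and compute and a shell command to move; the robot and the scene stay as the last step left them, time stands still between calls to the robot, and variables do not carry over. Pictures are saved under pics/ and viewed, at most 10 in all, crops included, and the job is handed in when it is done.

```bash
mkdir -p pics; ls; python3 - <<'E'
from cell import r
import cv2,numpy as np
s=r.read_state();print(s)
for n in("scene","top"):
    im=r.grab_frame(n);cv2.imwrite(f"pics/{n}0.png",im)
    m=r.camera_model(n);print(n,np.round(m["mtx"],1).tolist(),np.round(m["cam_to_world"],4).tolist())
E
```

```text
pics
{'time': 0.0, 'qpos': array([ 1.13291644,  0.47775376,  0.0223721 ,  1.55646699, -0.01147969,
        1.10930106, -0.08308972]), 'qd': array([ 2.13886441e-03,  8.72086796e-04, -4.94885547e-04,  1.10922973e-03,
        1.02194446e-03,  2.17074287e-03,  3.68702283e-05]), 'effort': array([ 6.16039706e-04, -5.82848454e+01,  1.53499424e+00, -2.72607172e+01,
       -5.42743842e-02,  1.69730169e-02,  1.81391179e-04]), 'tcp_pos': array([ 0.21834458, -0.6380503 ,  0.21540689]), 'tcp_rot': array([-3.13979967e+00,  1.65562658e-04,  3.29792062e-01]), 'force': array([ 0.12257732,  0.61360048, -0.12159694]), 'wrist_torque': array([-0.05886866,  0.01412925,  0.02960524]), 'grasp_force': 0.0, 'gripper_width': 0.08768993800456494}
scene [[481.5, 0.0, 253.5], [0.0, 481.5, 190.9], [0.0, 0.0, 1.0]] [[-0.2622, 0.6567, -0.7071, 1.2854], [0.9649, 0.1883, -0.1829, 0.1803], [0.013, -0.7303, -0.683, 0.8142], [0.0, 0.0, 0.0, 1.0]]
top [[447.3, 0.0, 249.9], [0.0, 447.3, 192.6], [0.0, 0.0, 1.0]] [[0.022, -0.9908, 0.1333, 0.3927], [-0.9996, -0.0242, -0.0151, 0.0094], [0.0182, -0.133, -0.991, 1.1509], [0.0, 0.0, 0.0, 1.0]]
```

View pics/scene0.png

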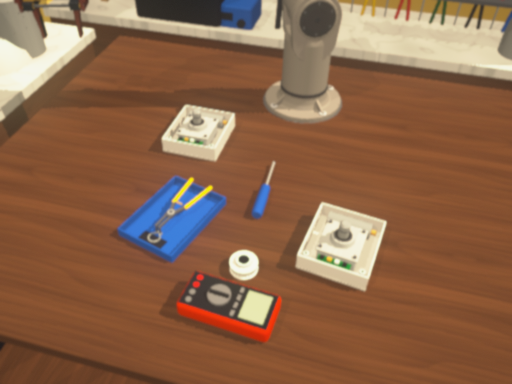

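View pics/top0.png

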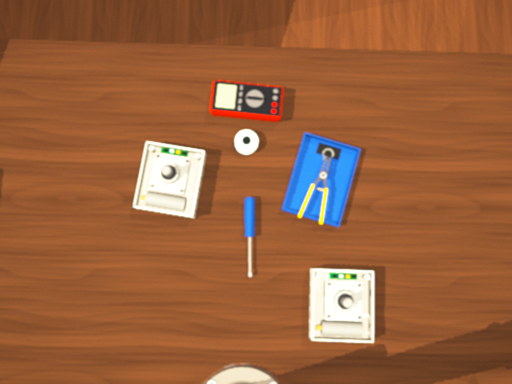

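Two drive look-alikes: top view (169,172), scene (343,235), and top view (345,301), scene (197,123). The robot's left is +y, which is left in the top image, so the drive meant is the first. I'll confirm this in an enlarged crop.

```bash
python3 - <<'E'
import cv2,numpy as np
t=cv2.imread("pics/top0.png");s=cv2.imread("pics/scene0.png")
def c(im,x,y,w=100,h=75,k=4): return cv2.resize(im[y:y+h,x:x+w],None,fx=k,fy=k,interpolation=cv2.INTER_CUBIC)
a=np.hstack([c(t,272,130,100,100,4)[:, :],c(t,120,130,100,100,4)])
b=np.hstack([c(s,120,175,114,57,3.5)[:200,:400],c(s,290,200,100,50,4)])
cv2.imwrite("pics/crop1.png",np.vstack([a,b]))
E
```

```text
Traceback (most recent call last):
ValueError: all the input array dimensions except for the concatenation axis must match exactly, but along dimension 1, the array at index 0 has size 800 and the array at index 1 has size 799
```

```bash
python3 - <<'E'
import cv2,numpy as np
t=cv2.imread("pics/top0.png");s=cv2.imread("pics/scene0.png")
def c(im,x,y,w=120,h=90): return cv2.resize(im[y:y+h,x:x+w],(400,300),interpolation=cv2.INTER_CUBIC)
cv2.imwrite("pics/crop1.png",np.vstack([np.hstack([c(t,262,137),c(t,110,135)]),np.hstack([c(s,115,172),c(s,285,200)])]))
E
```

```text
(no output)
```

View pics/crop1.png

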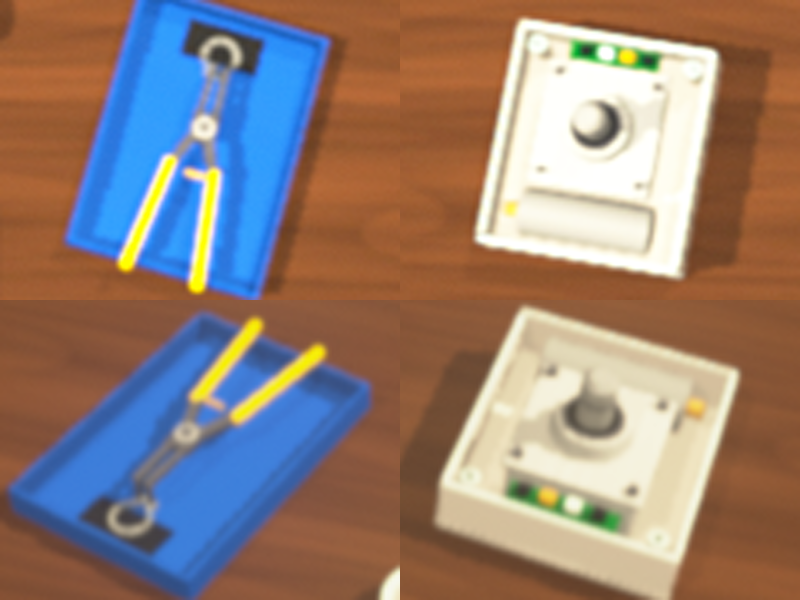

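The crop confirms the drive in the top view at (169,172) is leftmost (+y), with stub top at about (168,171) and in the scene at about (345,222). Pliers pivot is at top (323,175) and scene (171,212).

```bash
cat > h.py <<'E'
import numpy as np
from cell import r
def ray(M,px):
    K,T=np.array(M["mtx"]),np.array(M["cam_to_world"])
    d=T[:3,:3]@np.linalg.solve(K,[px[0],px[1],1]);return T[:3,3],d/np.linalg.norm(d)
def tri(obs):
    A=np.zeros((3,3));b=np.zeros(3)
    for M,px in obs:
        o,d=ray(M,px);P=np.eye(3)-np.outer(d,d);A+=P;b+=P@o
    X=np.linalg.solve(A,b);return X,[np.linalg.norm((np.eye(3)-np.outer(d,d))@(X-o)) for o,d in [ray(M,p) for M,p in obs]]
def atz(M,px,z):
    o,d=ray(M,px);return o+d*(z-o[2])/d[2]
def proj(M,X):
    T=np.array(M["cam_to_world"]);c=T[:3,:3].T@(np.array(X)-T[:3,3]);p=np.array(M["mtx"])@c;return p[:2]/p[2]
E
python3 - <<'E'
from h import *
T,S=r.camera_model("top"),r.camera_model("scene")
P={"pivot":((204,127),(186,132)),"hL":((126,266),(322,50)),"hR":((197,290),(257,22)),"clip":((221,54),(130,217)),"sL":((168,160),(238,116)),"sR":((214,173),(195,97))}
for k,(a,b) in P.items():
    X,e=tri([(T,(262+a[0]*.3,137+a[1]*.3)),(S,(115+b[0]*.3,172+b[1]*.3))]);print(k,np.round(X*1000,1),np.round(np.array(e)*1000,1))
X,e=tri([(T,(110+194*.3,135+121*.3)),(S,(285+200*.3,200+73*.3))]);print("stubtop",np.round(X*1000,1),np.round(np.array(e)*1000,1))
print("stub top at z=.099",atz(T,(168.2,171.3),.099))
W=r.camera_model("wrist");print(np.round(W["mtx"],1).tolist());C=np.array(W["cam_to_world"]);s=r.read_state()
from scipy.spatial.transform import Rotation as Ro
R=Ro.from_euler("xyz",s["tcp_rot"]).as_matrix()
print("cam in tool",np.round(R.T@(C[:3,3]-s["tcp_pos"]),4),np.round(R.T@C[:3,:3],3).tolist())
E
```

```text
pivot [ 592.8 -192.6   31.1] [0.7 0.7]
hL [ 485.1 -133.1   27. ] [1.7 1.7]
hR [ 468.5 -188.2   26.2] [0.7 0.7]
clip [ 655.5 -209.9    7.1] [1.1 1.1]
sL [ 566.9 -165.2   29.1] [0.8 0.8]
sR [ 557.7 -200.5   29.4] [0.7 0.7]
stubtop [581.  191.1  96.7] [1.6 1.6]
stub top at z=.099 [0.5807298  0.18909824 0.099     ]
[[285.8, 0.0, 248.8], [0.0, 285.8, 188.6], [0.0, 0.0, 1.0]]
cam in tool [ 0.0771  0.0012 -0.1695] [[0.001, -0.96, -0.28], [1.0, 0.0, 0.001], [-0.001, -0.28, 0.96]]
```

```bash
python3 -m pendant '[[[1,0,0,0,0.5],[1,0,0,0,0.9],[1,0,0,0,0.9],[1,0.08,-0.24,0,0.9],[1,0.15,-0.45,0,0.9],[1,0.23,-0.65,0,0.9],[1,0.3,-0.85,0,0.5],[1,0.3,-0.85,0,0.3],[1,0.3,-0.85,0,0.2],[1,0.3,-0.85,0,0],[1,0.3,-0.85,0,0],[1,0.3,-0.85,0,0]]]'
python3 -m pendant '[[[1,0.3,-0.85,0,0],[1,0.3,-0.85,0,0],[1,0.3,-0.85,0,0],[1,0.3,-0.85,0,0],[1,0.3,-0.85,0,0],[1,0.3,-0.85,0,0],[1,0.3,-0.75,0,0],[1,0.3,-0.55,0,0],[1,0.2,-0.35,0,0],[1,0.1,-0.15,0,0],[1,0,0,0,0],[1,0,0,0,0]]]'
python3 - <<'E'
from h import *
import cv2
s=r.read_state();M=r.camera_model("wrist");im=r.grab_frame("wrist")
print(s["tcp_pos"],s["tcp_rot"]);cv2.imwrite("pics/w1.png",im)
np.savez("w1.npz",mtx=M["mtx"],cam_to_world=M["cam_to_world"])
for p in([.5928,-.1926,.031],[.535,-.1767,.027],[.6555,-.2099,.007]): print(proj(M,p))
E
```

```text
time: 1.3
tcp_pos: [0.3571, -0.4034, 0.2162]
tcp_rot: [-3.141, 0.0, -0.27]
force: [0.4, -0.6, -0.3]
gripper_width: 0.0876
grasp_force: 0.0
time: 2.5
tcp_pos: [0.5335, -0.1691, 0.2162]
tcp_rot: [3.141, 0.001, -0.272]
force: [0.2, -0.2, 0.5]
gripper_width: 0.0876
grasp_force: 0.0
[ 0.53354801 -0.16906625  0.21616617] [ 3.14086708e+00  6.40136244e-04 -2.72005704e-01]
[253.46062666 117.5489598 ]
[253.33404209 165.73511892]
[253.26266091  61.92260411]
```

View pics/w1.png

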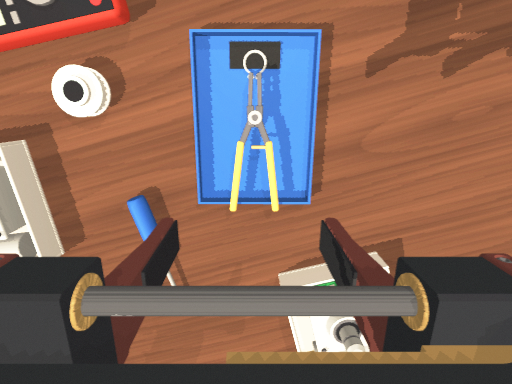

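The wrist view shows the pliers upright in the image: clip (255,62), pivot (255,117), handle ends (234,209) and (275,209). They match the projections to within about 1.5 px and are aligned in yaw.

```bash
python3 - <<'E'
from h import *
from scipy.spatial.transform import Rotation as Ro
W=dict(np.load("w1.npz"));T,S=r.camera_model("top"),r.camera_model("scene")
X,e=tri([(T,(323.2,175.1)),(S,(170.8,211.6)),(W,(254.9,117.3))]);print(X,e)
for p,z in(((254.9,117.3),.029),((234,208),.03),((275.5,208),.03),((255,62),.007)):print(atz(W,p,z))
s=r.read_state();R=Ro.from_euler("xyz",s["tcp_rot"]).as_matrix()
yaw=s["tcp_rot"][2];g=atz(W,(254.9,117.3),.029)-.06*np.array([np.cos(yaw),np.sin(yaw),0]);g[2]=.025
print("grip",g,"rows units",R.T@(g-s["tcp_pos"])/.04)
E
```

```text
[ 0.59260863 -0.19330789  0.03052652] [np.float64(0.0004851066020901292), np.float64(0.00117452798913629), np.float64(0.0010444705062161131)]
[ 0.59252768 -0.19436774  0.029     ]
[ 0.48758809 -0.13717646  0.03      ]
[ 0.4728566 -0.1900468  0.03     ]
[ 0.654847  -0.2119224  0.007    ]
grip [ 0.53474011 -0.17822474  0.025     ] rows units [0.09430444 0.20627213 4.78072676]
```

```bash
python3 -m pendant '[[[1,0.05,0.1,0.3,0],[1,0.04,0.1,0.6,0],[1,0,0,0.8,0],[1,0,0,0.8,0],[1,0,0,0.7,0],[1,0,0,0.6,0],[1,0,0,0.45,0],[1,0,0,0.3,0],[1,0,0,0.2,0],[1,0,0,0,0],[1,0,0,0,0]]]' 10
python3 - <<'E'
from h import *
import cv2
M=r.camera_model("wrist");im=r.grab_frame("wrist");cv2.imwrite("pics/w2.png",im)
np.savez("w2.npz",mtx=M["mtx"],cam_to_world=M["cam_to_world"])
E
```

```text
time: 3.65
tcp_pos: [0.5361, -0.1767, 0.0268]
tcp_rot: [3.142, -0.001, -0.27]
force: [0.8, -1.0, 0.2]
gripper_width: 0.0876
grasp_force: 0.0
```

View pics/w2.png

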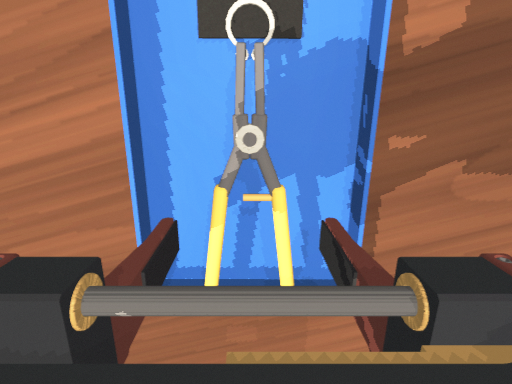

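Pliers are centred between the fingers: pivot (250,139), clip (250,24). Lower 2 mm and squeeze.

```bash
python3 -m pendant '[[[1,-0.02,0,0.05,0],[0.62,0,0,0,0],[0.55,0,0,0,0],[0.5,0,0,0,0],[0.46,0,0,0,0],[0.42,0,0,0,0],[0.38,0,0,0,0],[0.3,0,0,0,0],[0.2,0,0,0,0],[0.2,0,0,0,0]]]' 20; python3 -m pendant '[[[0.2,0,0,0,0],[0.2,0,0,0,0],[0.2,0,0,0,0],[0.2,0,0,0,0]]]' 45
python3 - <<'E'
from h import *
import cv2
M=r.camera_model("wrist");im=r.grab_frame("wrist");cv2.imwrite("pics/w3f.png",im)
np.savez("w3.npz",mtx=M["mtx"],cam_to_world=M["cam_to_world"])
cv2.imwrite("pics/w3.png",cv2.resize(im[0:150,150:350],(800,600),interpolation=cv2.INTER_CUBIC))
s=r.read_state();print(s["tcp_pos"],s["tcp_rot"],s["gripper_width"])
E
```

```text
time: 4.7
tcp_pos: [0.5349, -0.1761, 0.0244]
tcp_rot: [3.142, -0.0, -0.27]
force: [-0.7, 0.5, 1.3]
gripper_width: 0.0319
grasp_force: 20.0
time: 5.1
tcp_pos: [0.5347, -0.1762, 0.0242]
tcp_rot: [3.141, 0.0, -0.27]
force: [0.2, 1.1, 0.6]
gripper_width: 0.0177
grasp_force: 0.0
[ 0.53466726 -0.17621225  0.02413421] [ 3.14147084e+00  4.22990919e-04 -2.70343114e-01] 0.017543256870226086
```

View pics/w3.png

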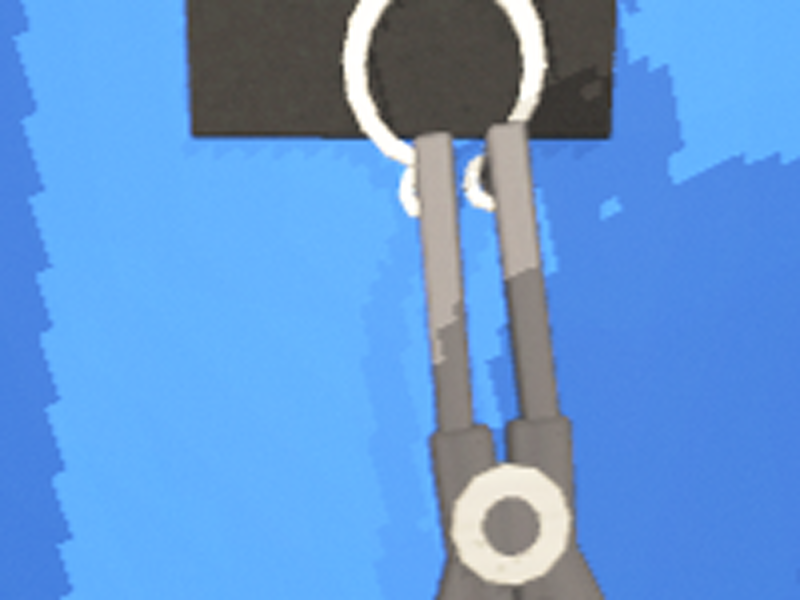

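View pics/w3f.png

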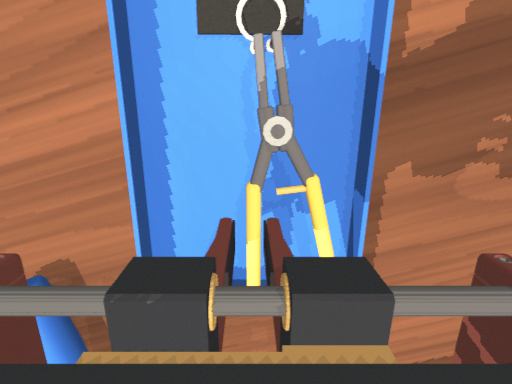

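The squeeze went wrong: only the left handle (253,230) is between the fingers, and the right one (322,230) is outside. The clip still appears to be on the pins. Checking from outside before mending it.

```bash
python3 - <<'E'
from h import *
import cv2
t=r.grab_frame("top");s=r.grab_frame("scene")
cv2.imwrite("pics/t4f.png",t);cv2.imwrite("pics/s4f.png",s)
a=cv2.resize(s[165:265,115:235],(720,600),interpolation=cv2.INTER_CUBIC)
cv2.imwrite("pics/c4.png",a)
st=r.read_state();print(st["force"],st["wrist_torque"],st["grasp_force"],st["gripper_width"])
E
```

```text
[ 1.09789387  0.26401617 -0.55446603] [-0.00120505 -0.01108935 -0.02712187] 0.0 0.0173471577501647
```

View pics/c4.png

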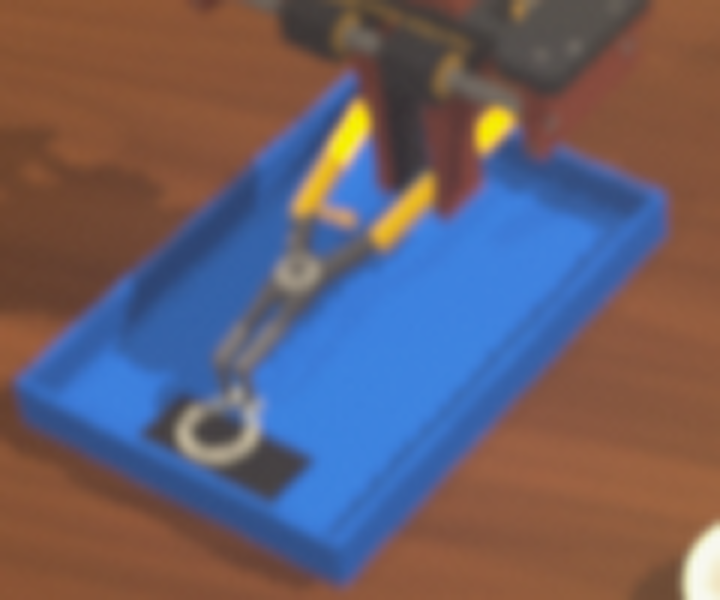

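Confirmed: the left handle sits loosely between the fingers (gap 17 mm, no force), the right finger is between the handles, and the clip is still at the jaw tips on the pad. Back out straight up, open, and re-measure.

```bash
python3 -m pendant '[[[0.2,0,0,-0.1,0],[0.2,0,0,-0.25,0],[0.2,0,0,-0.4,0],[0.2,0,0,-0.5,0],[0.5,0,0,-0.6,0],[1,0,0,-0.6,0],[1,0,0,-0.4,0],[1,0,0,-0.2,0],[1,0,0,0,0],[1,0,0,0,0]]]' 20
python3 - <<'E'
from h import *
import cv2
s=r.read_state();M=r.camera_model("wrist");im=r.grab_frame("wrist");cv2.imwrite("pics/w5f.png",im)
np.savez("w5.npz",mtx=M["mtx"],cam_to_world=M["cam_to_world"],p=s["tcp_pos"],rot=s["tcp_rot"])
cv2.imwrite("pics/w5.png",cv2.resize(im[10:235,150:350],(533,600),interpolation=cv2.INTER_CUBIC))
E
```

```text
time: 6.25
tcp_pos: [0.5345, -0.176, 0.146]
tcp_rot: [3.142, 0.001, -0.27]
force: [-1.0, 0.8, 0.2]
gripper_width: 0.0621
grasp_force: 0.0
```

View pics/w5.png

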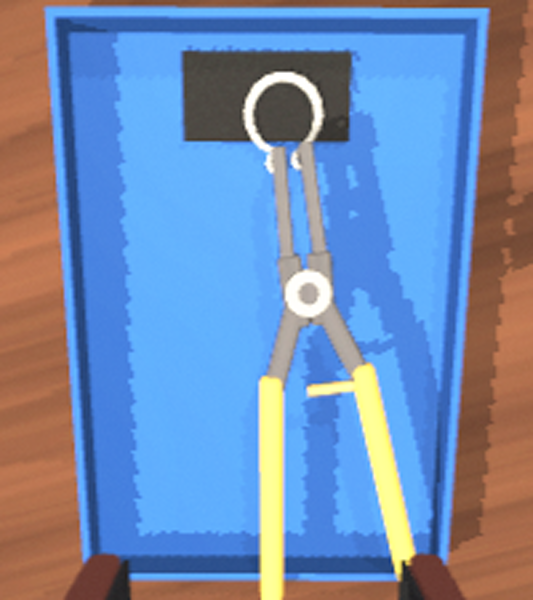

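Pliers are turned to the right: pivot (265.5,120), clip (256,52) still on the pins, handles (251,152) to (252,220) and (286.5,149) to (301,220).

```bash
python3 - <<'E'
from h import *
from scipy.spatial.transform import Rotation as Ro
W=dict(np.load("w5.npz"));f=lambda x,y:(150+x/2.6667,10+y/2.6667)
g=lambda x,y,z:atz(W,f(x,y),z)
piv=g(308,293,.031);clip=g(283,113,.007);l1,r1=g(270,380,.0315),g(364,370,.0315);l2,r2=g(272,560,.0315),g(403,560,.0315)
for n,v in dict(piv=piv,clip=clip,l1=l1,r1=r1,l2=l2,r2=r2).items():print(n,np.round(v*1e3,1))
a=lambda v:np.arctan2(v[1],v[0])
print("angles",a(clip-piv),a(piv-(l2+r2)/2),a(l1-l2),a(r1-r2),(a(l1-l2)+a(r1-r2))/2)
s=r.read_state();print(s["tcp_pos"],s["tcp_rot"][2],s["gripper_width"])
# tray axis
print("tray", g(47,10,.0225),g(487,10,.0225))
t=[g(47,10,.0225),g(487,10,.0225)];print(a(t[0]-t[1])-np.pi/2)
E
```

```text
piv [ 591.7 -209.7   31. ]
clip [ 655.5 -218.1    7. ]
l1 [ 564.8 -188.1   31.5]
r1 [ 559.1 -222.8   31.5]
l2 [ 494.7 -169.7   31.5]
r2 [ 480.7 -220.3   31.5]
angles -0.1301176934780921 -0.1407405217578518 -0.25620533351047997 -0.03220042255698488 -0.14420287803373244
[ 0.53428171 -0.17598906  0.14555598] -0.27018052563503425 0.06593448250666532
tray [ 0.7053939  -0.14809831  0.0225    ] [ 0.66559158 -0.29216589  0.0225    ]
-0.26955150371813574
```

Regrip at about (532,-201) with yaw -0.138. The right finger is near the tray wall, so open only to 60 mm, and squeeze gently this time, at 14 N.

```bash
python3 -m pendant '[[[0.68,0,0.1,0,-0.4],[0.68,0.02,0.2,0.1,-0.5],[0.68,0.02,0.2,0.3,-0.42],[0.68,0,0.13,0.5,0],[0.68,0,0,0.55,0],[0.68,0,0,0.4,0],[0.68,0,0,0.2,0],[0.68,0,0,0,0],[0.68,0,0,0,0]]]' 14
python3 - <<'E'
from h import *
import cv2
from scipy.spatial.transform import Rotation as Ro
s=r.read_state();M=r.camera_model("wrist");im=r.grab_frame("wrist");cv2.imwrite("pics/w6f.png",im)
print(s["tcp_pos"],s["tcp_rot"],s["gripper_width"])
R=Ro.from_euler("xyz",s["tcp_rot"]).as_matrix()
print(R.T@(np.array([.5323,-.2014,.0250])-s["tcp_pos"])/.04)
hsv=cv2.cvtColor(im,cv2.COLOR_BGR2HSV);m=((abs(hsv[...,0].astype(int)-28)<8)&(hsv[...,1]>100)&(hsv[...,2]>120))
for y in range(150,284,12):
    c=np.where(m[y,150:360])[0]+150
    print(y,[ (g[0],g[-1]) for g in np.split(c,np.where(np.diff(c)>2)[0]+1) if len(g)>2])
print("expected col of tool plane y=0: ",proj(M,s["tcp_pos"]+R@[0.03,0,s["tcp_pos"][2]-.03]))
E
```

```text
time: 7.2
tcp_pos: [0.5316, -0.2011, 0.0645]
tcp_rot: [-3.142, -0.0, -0.138]
force: [-0.4, -0.4, -0.6]
gripper_width: 0.0597
grasp_force: 0.0
[ 0.53162367 -0.2011313   0.06449538] [-3.14157814e+00 -1.97178731e-06 -1.38142327e-01] 0.05965419541361109
[0.01767019 0.0043395  0.98738439]
150 []
162 []
174 [(np.int64(218), np.int64(228)), (np.int64(267), np.int64(276))]
186 [(np.int64(217), np.int64(227)), (np.int64(267), np.int64(277))]
198 [(np.int64(216), np.int64(226)), (np.int64(268), np.int64(278))]
210 [(np.int64(215), np.int64(225)), (np.int64(269), np.int64(279))]
222 [(np.int64(213), np.int64(223)), (np.int64(271), np.int64(281))]
234 [(np.int64(212), np.int64(222)), (np.int64(272), np.int64(282))]
246 [(np.int64(211), np.int64(221)), (np.int64(273), np.int64(283))]
258 [(np.int64(209), np.int64(219)), (np.int64(274), np.int64(284))]
270 [(np.int64(208), np.int64(218)), (np.int64(275), np.int64(286))]
282 []
expected col of tool plane y=0:  [247.29831559 172.99942925]
```

Handles are centred (mid column 247 against 247.3) and symmetric. Descend and close gently.

```bash
python3 -m pendant '[[[0.68,0.01,0,0.25,0],[0.68,0,0,0.35,0],[0.68,0,0,0.25,0],[0.68,0,0,0.1,0],[0.68,0,0,0.04,0],[0.68,0,0,0,0],[0.62,0,0,0,0],[0.57,0,0,0,0],[0.52,0,0,0,0],[0.48,0,0,0,0],[0.44,0,0,0,0],[0.41,0,0,0,0]]]' 14;  python3 -m pendant '[[[0.38,0,0,0,0],[0.36,0,0,0,0],[0.35,0,0,0,0],[0.35,0,0,0,0],[0.35,0,0,0,0]]]'
python3 - <<'E'
from h import *
import cv2
s=r.read_state();im=r.grab_frame("wrist");cv2.imwrite("pics/w7f.png",im)
print(s["tcp_pos"],s["gripper_width"],s["grasp_force"])
hsv=cv2.cvtColor(im,cv2.COLOR_BGR2HSV);m=((abs(hsv[...,0].astype(int)-28)<8)&(hsv[...,1]>100)&(hsv[...,2]>120))
for y in range(180,284,12):
    c=np.where(m[y,150:360])[0]+150
    print(y,[ (int(g[0]),int(g[-1])) for g in np.split(c,np.where(np.diff(c)>2)[0]+1) if len(g)>2])
E
```

```text
time: 8.45
tcp_pos: [0.5328, -0.2013, 0.0255]
tcp_rot: [3.141, -0.002, -0.138]
force: [-0.5, 1.1, 5.4]
gripper_width: 0.0365
grasp_force: 2.9
time: 8.95
tcp_pos: [0.5327, -0.2015, 0.0255]
tcp_rot: [3.141, -0.002, -0.138]
force: [-0.1, 0.5, 5.5]
gripper_width: 0.0307
grasp_force: 2.7
[ 0.53272569 -0.20154858  0.02549908] 0.030697315204831023 2.7171961194835603
180 []
192 [(213, 215), (220, 225), (271, 283)]
204 [(219, 225), (272, 285)]
216 [(211, 223), (273, 286)]
228 []
240 []
252 []
264 []
276 []
```

The grip is at 30.7 mm with only 2.7 N and 5.5 N upward on the tool, so it isn't a proper squeeze. One composite view of wrist and scene.

```bash
python3 - <<'E'
from h import *
import cv2
w=cv2.imread("pics/w7f.png");s=r.grab_frame("scene");t=r.grab_frame("top")
cv2.imwrite("pics/s7f.png",s);cv2.imwrite("pics/t7f.png",t)
a=cv2.resize(w[0:300,150:350],(400,600),interpolation=cv2.INTER_CUBIC)
b=cv2.resize(s[165:245,150:230],(400,400),interpolation=cv2.INTER_CUBIC)
c=cv2.resize(w[150:300,150:350],(400,200)) *0
c=cv2.resize(cv2.imread("pics/w3f.png")[150:290,140:350],(400,200))
cv2.imwrite("pics/c7.png",np.hstack([a,np.vstack([b,c])]))
st=r.read_state();print(st["force"],st["wrist_torque"],st["tcp_pos"])
E
```

```text
[-0.60573557  1.03226437  5.32953798] [ 0.0692596  -0.03814891  0.01070416] [ 0.53274993 -0.20152935  0.0255064 ]
```

View pics/c7.png

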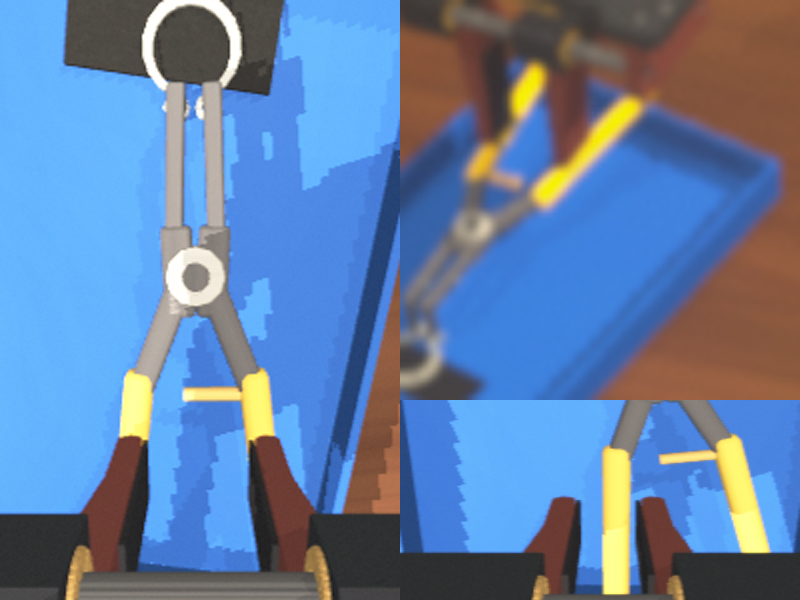

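```bash
python3 - <<'E'
from h import *
S=r.camera_model("scene");W=r.camera_model("wrist")
for z in(.007,.015,.023,.031):
    print(z,"c4 left tip",proj(S,(.548,-.164,z)).round(1),"obs (189,201)")
for a,b in(((217,219.5),(183,199)),((279,219.5),(169,194))):
    print(tri([(W,a),(S,b)]))
E
```

```text
0.007 c4 left tip [190.2 208. ] obs (189,201)
0.015 c4 left tip [189.9 205.6] obs (189,201)
0.023 c4 left tip [189.7 203.2] obs (189,201)
0.031 c4 left tip [189.4 200.8] obs (189,201)
(array([ 0.54240969, -0.18315543,  0.02574765]), [np.float64(0.0007500392150286858), np.float64(0.0007500392150286071)])
(array([ 0.53672659, -0.22158315,  0.02638833]), [np.float64(0.0015876564783894095), np.float64(0.001587656478389446)])
```

Triangulation puts the fingertips about level with the reported TCP (z≈0.026 to 0.031, standing on the handle tops), not 17 mm ahead. So both squeezes were too high. Back up, reopen, re-check, then go about 20 mm deeper while watching the force.

```bash
python3 -m pendant '[[[0.35,0,0,-0.2,0],[0.35,0,0,-0.35,0],[0.68,0,0,-0.35,0],[0.68,0,0,-0.1,0],[0.68,0,0,0,0],[0.68,0,0,0,0]]]' 14
cat > look.py <<'E'
from h import *
import cv2,sys
from scipy.spatial.transform import Rotation as Ro
def runs(row,off,n=3):
    c=np.where(row)[0]+off
    return [(int(g[0]),int(g[-1])) for g in np.split(c,np.where(np.diff(c)>2)[0]+1) if len(g)>=n]
s=r.read_state();M=r.camera_model("wrist");im=r.grab_frame("wrist");cv2.imwrite(sys.argv[1],im)
print(s["time"],s["tcp_pos"].round(4),s["tcp_rot"].round(4),"w",round(s["gripper_width"],4),"gf",s["grasp_force"],"F",s["force"].round(1))
hsv=cv2.cvtColor(im,cv2.COLOR_BGR2HSV);h,sa,v=[hsv[...,i].astype(int) for i in range(3)]
ye=(abs(h-28)<8)&(sa>100)&(v>120)
for y in range(130,284,14): print(y,runs(ye[y,150:360],150))
wh=((sa<60)&(v>185)).astype(np.uint8);wh[:,:150]=0;wh[:,360:]=0;wh[200:]=0
n,l,st,c=cv2.connectedComponentsWithStats(wh)
for i in range(1,n):
    if st[i,4]>60:print("white",st[i],c[i].round(1))
E
python3 look.py pics/w8f.png
```

```text
time: 9.7
tcp_pos: [0.5317, -0.2012, 0.0648]
tcp_rot: [3.142, -0.0, -0.138]
force: [1.5, 0.3, -0.4]
gripper_width: 0.0584
grasp_force: 0.0
9.7 [ 0.5317 -0.2012  0.0648] [ 3.1415e+00 -1.0000e-04 -1.3830e-01] w 0.0584 gf 0.0 F [ 1.5  0.3 -0.4]
130 []
144 []
158 []
172 [(220, 228), (269, 277)]
186 [(218, 229), (268, 278)]
200 [(217, 227), (270, 280)]
214 [(216, 226), (271, 281)]
228 [(215, 224), (273, 283)]
242 [(213, 223), (275, 284)]
256 [(211, 222), (276, 286)]
270 [(210, 220), (277, 288)]
white [227  14  40  41 438] [246.   30.2]
white [235 118  26  28 447] [247.7 131.5]
```

```bash
python3 -m pendant '[[[0.68,0,0.02,0.25,0],[0.68,0,0,0.35,0],[0.68,0,0,0.3,0],[0.68,0,0,0.2,0],[0.68,0,0,0.15,0],[0.68,0,0,0.1,0],[0.68,0,0,0,0],[0.68,0,0,0,0]]]' 14; python3 look.py pics/w9f.png
```

```text
time: 10.55
tcp_pos: [0.532, -0.202, 0.011]
tcp_rot: [3.142, -0.0, -0.138]
force: [-0.1, -0.2, -0.6]
gripper_width: 0.0594
grasp_force: 0.0
10.55 [ 0.532 -0.202  0.011] [ 3.1415e+00 -5.0000e-04 -1.3820e-01] w 0.0594 gf 0.0 F [-0.1 -0.2 -0.6]
130 []
144 []
158 []
172 []
186 []
200 [(208, 221), (272, 286)]
214 [(207, 221), (273, 287)]
228 [(206, 220), (275, 288)]
242 [(205, 218), (276, 290)]
256 [(204, 217), (278, 291)]
270 [(202, 216), (279, 293)]
white [217   0  14  38 219] [222.3  17.8]
white [260   0  11  36 197] [266.1  15.7]
white [230 124  32  32 594] [245.9 139.3]
```

```bash
python3 -m pendant '[[[0.68,0,0,0.06,0],[0.68,0,0,0.06,0],[0.68,0,0,0,0],[0.62,0,0,0,0],[0.57,0,0,0,0],[0.53,0,0,0,0],[0.49,0,0,0,0],[0.46,0,0,0,0],[0.43,0,0,0,0],[0.41,0,0,0,0],[0.38,0,0,0,0],[0.35,0,0,0,0]]]' 14; python3 -m pendant '[[[0.35,0,0,0,0],[0.35,0,0,0,0],[0.35,0,0,0,0]]]'; python3 look.py pics/w10f.png
```

```text
time: 11.8
tcp_pos: [0.5318, -0.202, 0.006]
tcp_rot: [3.142, -0.0, -0.138]
force: [-0.1, 0.5, 0.3]
gripper_width: 0.0333
grasp_force: 13.9
time: 12.1
tcp_pos: [0.5318, -0.202, 0.006]
tcp_rot: [3.142, -0.0, -0.138]
force: [0.3, -0.4, -0.8]
gripper_width: 0.0333
grasp_force: 13.9
12.1 [ 0.5318 -0.202   0.006 ] [ 3.1416e+00 -1.0000e-04 -1.3820e-01] w 0.0333 gf 13.944004029035568 F [ 0.3 -0.4 -0.8]
130 []
144 []
158 []
172 []
186 []
200 [(217, 230), (234, 258), (266, 279)]
214 [(218, 233), (264, 279)]
228 [(219, 234), (264, 278)]
242 [(220, 234), (264, 278)]
256 [(221, 235), (263, 277)]
270 [(222, 236), (263, 277)]
white [214   0   9  25 138] [217.8  11.4]
white [268   0   8  24 135] [271.7  11.1]
white [226  29   9  21  79] [230.1  39.9]
white [257  30   7  19  62] [260.2  39.6]
white [230 118  34  33 659] [246.6 133.6]
```

The handles are at the stop screw (33.3 mm, 13.9 N) and the eyes are spread at columns 230 and 260. Raise the grip to 25 N, lift, and check for droop.

```bash
python3 -m pendant '[[[0.33,0,0,0,0],[0.33,0,0,0,0],[0.33,0,0,-0.05,0],[0.33,0,0,-0.1,0],[0.33,0,0,-0.15,0],[0.33,0,0,-0.2,0],[0.33,0,0,-0.2,0],[0.33,0,0,-0.1,0],[0.33,0,0,0,0],[0.33,0,0,0,0]]]' 25; python3 look.py pics/w11f.png
```

```text
time: 13.15
tcp_pos: [0.5317, -0.202, 0.0381]
tcp_rot: [3.142, -0.0, -0.138]
force: [0.6, 0.2, -2.4]
gripper_width: 0.0329
grasp_force: 24.9
13.15 [ 0.5317 -0.202   0.0381] [ 3.1415e+00 -2.0000e-04 -1.3820e-01] w 0.0329 gf 24.920162558555603 F [ 0.6  0.2 -2.4]
130 []
144 []
158 []
172 []
186 []
200 [(217, 231), (234, 259), (266, 279)]
214 [(218, 233), (264, 278)]
228 [(219, 234), (264, 278)]
242 [(220, 235), (263, 277)]
256 [(221, 235), (263, 277)]
270 [(222, 236), (262, 277)]
white [215   0   8  25 143] [218.   11.7]
white [269   0   7  24 130] [271.9  10.8]
white [265  25  10  33 120] [269.3  40.6]
white [258  29   7  20  63] [260.6  39.7]
white [226  30   9  20  71] [230.   40.5]
white [230 117  34  34 664] [246.7 133.5]
```

Weight is on the tool (-2.4 N) and nothing moved in the hand. Lift and carry.

```bash
python3 -m pendant '[[[0.33,0,0,-0.2,0],[0.33,0,0,-0.35,0],[0.33,0,0,-0.45,0],[0.33,-0.05,-0.1,-0.45,0],[0.33,-0.1,-0.25,-0.45,0],[0.33,-0.15,-0.4,-0.4,0],[0.33,-0.2,-0.55,-0.3,0],[0.33,-0.22,-0.66,-0.15,0],[0.33,-0.24,-0.7,-0.05,0],[0.33,-0.24,-0.7,0,0],[0.33,-0.24,-0.7,0,0],[0.33,-0.24,-0.7,0,0]]]'
python3 -m pendant '[[[0.33,-0.24,-0.7,0,0],[0.33,-0.24,-0.7,0,0],[0.33,-0.24,-0.7,0,0],[0.33,-0.24,-0.7,0,0],[0.33,-0.24,-0.7,0,0],[0.33,-0.22,-0.66,0,0],[0.33,-0.2,-0.55,0,0],[0.33,-0.15,-0.4,0,0],[0.33,-0.1,-0.25,0,0],[0.33,-0.05,-0.1,0,0],[0.33,0,0,0,0],[0.33,0,0,0,0]]]'; python3 look.py pics/w12f.png
```

```text
time: 14.4
tcp_pos: [0.4913, -0.003, 0.1512]
tcp_rot: [-3.141, -0.001, -0.138]
force: [-0.0, 0.7, -1.9]
gripper_width: 0.0328
grasp_force: 24.9
time: 15.6
tcp_pos: [0.4457, 0.2217, 0.15]
tcp_rot: [3.141, -0.0, -0.139]
force: [0.4, 0.0, -1.9]
gripper_width: 0.033
grasp_force: 24.9
15.6 [0.4457 0.2217 0.15  ] [ 3.141e+00 -2.000e-04 -1.394e-01] w 0.033 gf 24.919686019420624 F [ 0.4  0.  -1.9]
130 []
144 []
158 []
172 []
186 []
200 [(219, 230), (267, 279)]
214 [(220, 232), (266, 278)]
228 [(221, 233), (266, 278)]
242 [(222, 234), (265, 277)]
256 [(221, 234), (263, 277)]
270 [(222, 235), (263, 276)]
white [170   0  60 141 846] [183.  84.]
white [ 183    0   80  134 6144] [214.2  60.6]
white [244   0  32  28 769] [259.5  11.9]
white [ 265    0   82  141 8364] [307.   69.8]
white [236  95  22  22 343] [246.5 103.1]
white [231 118  32  32 547] [246.8 132.9]
```

Slight overshoot. To locate the stub precisely, first look at it unobstructed from beside the pliers, with the wrist camera nearly straight above it.

```bash
python3 -m pendant '[[[0.33,0.15,-0.1,0,0],[0.33,0.35,-0.2,0,0],[0.33,0.4,-0.25,0,0],[0.33,0.35,-0.2,0,0],[0.33,0.2,-0.1,0,0],[0.33,0.08,-0.05,0,0],[0.33,0,0,0,0],[0.33,0,0,0,0],[0.33,0,0,0,0]]]'
cat > stub.py <<'E'
from h import *
import cv2,sys
s=r.read_state();M=r.camera_model("wrist");im=r.grab_frame("wrist");n=sys.argv[1]
cv2.imwrite(f"pics/{n}.png",im);np.savez(n+".npz",mtx=M["mtx"],cam_to_world=M["cam_to_world"],p=s["tcp_pos"],rot=s["tcp_rot"])
print(s["time"],s["tcp_pos"].round(4),s["tcp_rot"].round(4))
p=proj(M,(.581,.190,.099));print("pred",p,"boss",proj(M,(.581,.190,.062)))
x,y=int(p[0]),int(p[1]);x0,y0=x-48,max(0,y-48)
g=cv2.cvtColor(im,cv2.COLOR_BGR2GRAY)[y0:y+48,x0:x+48];G=cv2.resize(g,None,fx=4,fy=4,interpolation=cv2.INTER_CUBIC)
for a,b in((9,14),(14,21),(21,40)):
    c=cv2.HoughCircles(cv2.GaussianBlur(G,(7,7),0),cv2.HOUGH_GRADIENT,1,12,param1=60,param2=22,minRadius=a*4,maxRadius=b*4)
    if c is not None:
        for q in c[0][:4]:print("circle",(q[:2]/4+[x0,y0]).round(1),"r",(q[2]/4).round(1))
q=g[::3,::3]
print(x0,y0)
for row in q: print(" ".join("%3d"%v for v in row))
E
python3 stub.py A
```

```text
time: 16.55
tcp_pos: [0.5104, 0.2497, 0.1499]
tcp_rot: [3.141, 0.0, -0.138]
force: [-0.4, 0.5, -2.4]
gripper_width: 0.0326
grasp_force: 24.9
16.55 [0.5104 0.2497 0.1499] [ 3.1412e+00  3.0000e-04 -1.3810e-01]
pred [314.05927276 104.56208915] boss [304.6505061  104.65090554]
circle [302.9 101.1] r 20.6
circle [309.9  99.4] r 15.6
circle [305.6  97.4] r 19.7
circle [306.6 100.9] r 18.6
circle [297.9 102.4] r 28.7
circle [302.6  98.4] r 22.7
circle [303.1 101.4] r 25.4
circle [299.6  99.6] r 25.6
266 56
131 131 112 249 250 250 250 250 250 251 249 249 251 251 249 249 249 251 251 249 249 249 248 250 248 119 125 130 198 228 228 229
131 131 102 250 250 250 250 250 250 251 249 249 251 251 249 249 249 250 251 249 249 248 248 250 242 118 112 236 243 229 227 228
131 129 123 250 250 250 250 250 251 251 249 249 251 251 249 249 249 250 251 249 249 248 249 249 246 243 243 246 241 228 228 227
130 130 153 250 250 250 249 250 251 251 249 249 251 251 249 249 245 250 251 249 249 248 249 249 248 249 249 209 202 228 229 228
130 130 198 249 251 250 249 250 250 251 249 249 251 223 210 213 215 216 220 243 249
[... 2800 characters left out ...]
 250 250 249 250 250 250 213 216 205 200 253 253 253 238 122
230 247 248 247 249 247 247 249 249 247 244 251 252 251 251 250 251 250 249 249 250 249 250 213 213 205 230 253 253 253 231 210
249 247 249 247 249 246 247 249 251 251 249 252 252 251 250 250 251 250 249 249 250 249 250  79 124 206 221 228 228 230 193 209
242 247 249 247 249 247 247 249 251 251 250 252 252 251 250 250 251 250 249 250 251 249 151  93  95 137 220 228 229 228 125 209
251 249 248 247 249 247 247 252 251 251 250 252 252 251 251 251 251 250 249 249 251 246 213  93  96 190 225 228 228 229 123 209
242 251 251 248 249 251 251 252 251 251 250 252 252 251 250 251 251 249 249 249 251 249 230 197 208 209 228 228 228 229 123 187
```

Stub seen from above: flat top about (310,101), chamfer edge r≈15.6 at (309.9,99.4). Now fit the ring in the tray image (good contrast) and the stub disc, both in tool coordinates.

```bash
cat > fit.py <<'E'
from h import *
import cv2
from scipy.optimize import least_squares
K=np.array(r.camera_model("wrist")["mtx"]);C=np.array([.0771,.0012,-.1695])
RC=np.array([[0,-.96,-.28],[1,0,0],[0,-.28,.96]])
def t2(px,tz):  # pixel -> tool xy at tool depth tz
    d=RC@np.linalg.solve(K,[px[0],px[1],1]);return (C+d*(tz-C[2])/d[2])[:2]
def px(X): 
    c=RC.T@(np.array(X)-C);q=K@c;return q[:2]/q[2]
def circ(P):
    P=np.array(P);f=lambda q:np.hypot(P[:,0]-q[0],P[:,1]-q[1])-q[2]
    return least_squares(f,[*P.mean(0),.013],loss="soft_l1",f_scale=.0003).x
def runs(m):
    c=np.where(m)[0];return [(int(g[0]),int(g[-1])) for g in np.split(c,np.where(np.diff(c)>1)[0]+1) if len(g)]
E
python3 - <<'E'
from fit import *
for n in("w10f","w11f"):
    g=cv2.cvtColor(cv2.imread(f"pics/{n}.png"),cv2.COLOR_BGR2GRAY).astype(float)
    I,O=[],[]
    for y in range(0,26,1):
        row=g[y,190:300];L=[a for a in np.where((row[:-1]<140)&(row[1:]>=140))[0]];D=[a for a in np.where((row[:-1]>=140)&(row[1:]<140))[0]]
        sub=lambda a:190+a+(140-row[a])/(row[a+1]-row[a])
        if y%6==0: print(n,y,[round(sub(a),1) for a in L],[round(sub(a),1) for a in D])
        if L and D:
            l=sub(L[0]);rr=sub(D[-1])
            din=[sub(a) for a in D if sub(a)>l+2]; lin=[sub(a) for a in L if sub(a)<rr-2]
            O+=[t2((l,y),-.0015),t2((rr,y),-.0015)]
            I+=[t2((din[0],y),-.0015),t2((lin[-1],y),-.0015)]
    print(n,"outer",circ(O)*1e3,"inner",circ(I)*1e3)
im=cv2.imread("pics/A.png");g=cv2.cvtColor(im,cv2.COLOR_BGR2GRAY)
m=((g>=225)&(g<=238)).astype(np.uint8);k=cv2.connectedComponentsWithStats(cv2.morphologyEx(m,cv2.MORPH_OPEN,np.ones((3,3),np.uint8)))
i=k[1][102,312];print("disc",k[2][i],k[3][i])
for y in (95,101,107): print(y,g[y,284:334].tolist())
E
```

```text
w10f 0 [np.float64(214.5), np.float64(268.2), np.float64(293.9), np.float64(298.3)] [np.float64(221.3), np.float64(274.9), np.float64(296.4)]
w10f 6 [np.float64(214.2), np.float64(269.2), np.float64(293.5)] [np.float64(220.4), np.float64(275.7)]
w10f 12 [np.float64(214.4), np.float64(269.3), np.float64(294.3)] [np.float64(220.3), np.float64(275.3)]
w10f 18 [np.float64(214.7), np.float64(268.5), np.float64(290.9), np.float64(294.3)] [np.float64(220.9), np.float64(274.6), np.float64(292.3)]
w10f 24 [np.float64(217.5), np.float64(265.9), np.float64(290.6)] [np.float64(222.4), np.float64(274.2), np.float64(292.3)]
w10f outer [124.63758919  -0.65786925  16.22006416] inner [124.17889003  -0.86863418  12.8449391 ]
w11f 0 [np.float64(214.7), np.float64(267.7), np.float64(289.0), np.float64(293.7)] [np.float64(221.7), np.float64(274.6), np.float64(289.2)]
w11f 6 [np.float64(214.4), np.float64(269.0), np.float64(289.7)] [np.float64(220.8), np.float64(275.4)]
w11f 12 [np.float64(214.5), np.float64(269.3), np.float64(289.6)] [np.float64(220.5), np.float64(275.2), np.float64(298.8)]
w11f 18 [np.f
[... 419 characters left out ...]
182, 217, 220, 215, 214, 215, 215, 225, 230, 232, 232, 232, 231, 231, 230, 231, 231, 230, 231, 232, 232, 232, 232, 232, 234, 201, 164, 159, 158, 159, 129, 199, 222, 220, 204, 206, 214, 215, 213, 211]
101 [49, 50, 49, 80, 129, 143, 137, 139, 143, 184, 217, 223, 222, 221, 221, 224, 230, 233, 231, 230, 230, 231, 231, 232, 232, 232, 232, 232, 232, 233, 234, 234, 233, 234, 232, 201, 162, 156, 154, 151, 144, 178, 214, 219, 195, 204, 216, 214, 213, 211]
107 [46, 45, 45, 45, 50, 125, 148, 138, 136, 145, 178, 217, 224, 222, 221, 219, 220, 221, 227, 232, 233, 233, 231, 231, 232, 234, 234, 234, 233, 233, 231, 230, 234, 220, 186, 167, 154, 151, 149, 136, 241, 252, 252, 239, 216, 216, 216, 214, 210, 211]
```

```bash
python3 - <<'E'
from fit import *
a=t2((309.1,100.2),.0509);print(a*1e3)
for q in((309.7,100),): print(t2(q,.0549)*1e3)
d=a-np.array([.1243,-.00075]);print("shift units",d/.04,"mm",d*1e3)
M=dict(np.load("A.npz"));print("stub world",atz(M,(309.1,100.2),.099))
E
```

```text
[80.63121204 45.6034843 ]
[80.83863708 46.85092624]
shift units [-1.0917197   1.15883711] mm [-43.66878796  46.3534843 ]
stub world [0.58458345 0.1933938  0.099     ]
```

```bash
python3 -m pendant '[[[0.33,-0.1,0.1,0,0],[0.33,-0.2,0.22,0,0],[0.33,-0.25,0.27,0,0],[0.33,-0.25,0.27,0,0],[0.33,-0.2,0.2,0.1,0],[0.33,-0.09,0.1,0.25,0],[0.33,0,0,0.3,0],[0.33,0,0,0.25,0],[0.33,0,0,0.15,0],[0.33,0,0,0.04,0],[0.33,0,0,0,0],[0.33,0,0,0,0]]]'
python3 - <<'E'
from fit import *
s=r.read_state();im=r.grab_frame("wrist");cv2.imwrite("pics/B.png",im)
print(s["tcp_pos"].round(4),s["tcp_rot"].round(4),s["force"].round(1),s["gripper_width"])
g=cv2.cvtColor(im,cv2.COLOR_BGR2GRAY)
c=px((.1243,-.00075,-.0015));print("ring centre pred",c,"stub flat if centred",px((.1243,-.00075,s["tcp_pos"][2]-.099)))
for y in range(0,66,2): print("%2d"%y," ".join("%3d"%v for v in g[y,206:288:2]))
E
```

```text
time: 17.8
tcp_pos: [0.4618, 0.2104, 0.1065]
tcp_rot: [-3.141, -0.0, -0.138]
force: [0.5, 0.3, -2.0]
gripper_width: 0.0325
grasp_force: 24.9
[0.4618 0.2104 0.1065] [-3.1412e+00 -3.0000e-04 -1.3810e-01] [ 0.5  0.3 -2. ] 0.032488781661330644
ring centre pred [245.07243092  10.28338643] stub flat if centred [245.28046613  15.52871865]
 0 249 249 248 249 249 235 232 232 207 249 235 249 251 252 206 137 130 163 174 180 183 161 153 153 149 145 164 191 252 251 250 209 235 232 225 211 209 210 209 209 207
 2 249 249 249 249 249 233 233 218 245 241 252 252 251 238 137 136 145 189 213 233 233 232 230 216 152 146 154 159 186 251 251 222 225 233 224 210 209 209 208 208 206
 4 249 249 248 249 249 231 234 197 241 252 252 252 187 199 140 143 192 231 233 234 232 232 232 226 223 174 143 158 160 138 205 221 222 234 230 210 210 209 210 209 206
 6 249 249 249 249 249 229 233 185 251 252 252 170 191 170 140 144 220 232 233 232 230 232 232 233 234 226 157 142 152 156 107 199 222 235 230 212 208 211 209 208 206
 8 249 249 249 249 247 229 234 187 252 252 169 174 214 167 140 174 222 234 234 232 232 231 232 234
[... 4044 characters left out ...]
 109 240 146 129 168 210 209 213
58 250 249 246 245 246 226 164 124 127 125 128  98 107 119 119 120 116  79  49  49  50  48  47  48  55  96 127 126 107 123 128 126 128 105 141 127 129 198 210 241 249
60 250 249 247 245 246 246 184 122 127 127 128 105 170 119 120 121 119 119 116 116 116 118 120 118 126 127 127 127 110 126 127 127 127  96 125 128 189 210 210 242 249
62 251 249 249 245 246 246 229 123 127 128 127 113 193 248 143 120 120 117 118 119 120 120 123 119 124 125 126 127 124 126 128 128 127  92 126 155 241 248 249 249 250
64 250 249 249 245 246 246 245 121 125 127 128 115 143 249 249 233 187 120 117 117 118 120 123 127 124 117 188 251 126 127 129 127 128  88 141 212 249 249 249 248 250
```

Stub flat top appears centred near (247.5,15.6) inside the ring, whose inner edges at row 16 are 221 and 269 (centre 245). I'll refine with a projected-circle edge fit.

```bash
cat > ef.py <<'E'
from fit import *
from scipy.ndimage import map_coordinates as mc
def edge(g,rad,tz,c0,span=.004,th=None,sign=None):
    th=np.linspace(0,2*np.pi,180) if th is None else th
    best=[]
    for dx in np.arange(-span,span+1e-9,.0002):
        for dy in np.arange(-span,span+1e-9,.0002):
            v=[]
            P=[[px((c0[0]+dx+(rad+e)*np.cos(t),c0[1]+dy+(rad+e)*np.sin(t),tz)) for t in th] for e in(-.0005,.0005)]
            P=np.array(P);ok=(P[:,:,1]>1).all(0)
            a=[mc(g,[p[ok,1],p[ok,0]],order=1) for p in P];d=np.abs(a[0]-a[1]) if sign is None else np.clip(sign*(a[1]-a[0]),-20,1e9)
            best.append((np.minimum(d,60).mean(),dx,dy))
    b=max(best);return np.round(b[0],1),(np.array(c0)+b[1:])*1e3
E
sed -i 's/^def px.*/def px(X):/' fit.py
cat > chk.py <<'E'
from ef import *
import sys
im=cv2.imread(sys.argv[1]);z=float(sys.argv[2]);g=cv2.cvtColor(im,cv2.COLOR_BGR2GRAY).astype(float)
th=np.linspace(0,2*np.pi,90);c=(.1243,-.00075)
if z>.1: print("flat",edge(g,.0075,z-.099,c,th=th))
print("chamfer",edge(g,.01175,z-.095,c,th=th))
print("ring in",edge(g,.0128,-.0015,c,.002,th=th));print("ring out",edge(g,.0162,-.0015,c,.002,th=th))
E
time python3 chk.py pics/B.png .1065; python3 - <<'E'
from ef import *
g=cv2.cvtColor(cv2.imread("pics/A.png"),cv2.COLOR_BGR2GRAY).astype(float);th=np.linspace(0,2*np.pi,60)
print("A flat",edge(g,.0075,.0509,(.0806,.0456),th=th),"cham",edge(g,.01175,.0549,(.0806,.0456),th=th))
E
```

```text
flat (np.float64(47.2), array([123.9 ,   0.25]))
chamfer (np.float64(40.0), array([123.7 ,   0.45]))
ring in (np.float64(35.2), array([122.3 ,  -0.75]))
ring out (np.float64(24.8), array([126.1 ,   1.25]))
A flat (np.float64(28.2), array([80.8, 46.2])) cham (np.float64(48.4), array([80.8, 46.4]))
real	0m14.389s
user	0m14.647s
sys	0m0.142s
```

Stub axis is at tool (123.8, +0.35) mm and the ring at (124.0, -0.8), so shift +1.1 mm in y. Then lower the first part and check.

```bash
python3 -m pendant '[[[0.33,-0.005,0.015,0,0],[0.33,0,0.013,0,0],[0.33,0,0,0.05,0],[0.33,0,0,0.1,0],[0.33,0,0,0.1,0],[0.33,0,0,0.08,0],[0.33,0,0,0.04,0],[0.33,0,0,0,0],[0.33,0,0,0,0]]]'
python3 - <<'E'
from h import *
import cv2
s=r.read_state();im=r.grab_frame("wrist");cv2.imwrite("pics/D.png",im)
print(s["tcp_pos"].round(4),s["force"].round(2),s["wrist_torque"].round(3),s["gripper_width"])
g=cv2.cvtColor(im,cv2.COLOR_BGR2GRAY)
for y in range(0,50,3): print("%2d"%y," ".join("%3d"%v for v in g[y,208:286:2]))
E
python3 chk.py pics/D.png .0915
```

```text
time: 18.75
tcp_pos: [0.4611, 0.209, 0.0916]
tcp_rot: [-3.142, 0.0, -0.138]
force: [0.4, 0.0, -1.5]
gripper_width: 0.0331
grasp_force: 24.9
[0.4611 0.209  0.0916] [ 0.38  0.04 -1.5 ] [0.04  0.013 0.016] 0.03309871015453074
 0 246 245 245 240 230 244 247 161 208 200 202 220 224 227 226 225 224 225 224 226 227 225 226 229 230 208 150 149 147 116  89 224 226 221 183 201 200 199 200
 3 246 245 241 249 226 226 207 190 203 204 205 223 226 226 226 224 225 225 226 227 226 226 228 229 229 226 148 148 151 147  92 206 227 222 215 187 200 200 199
 6 246 235 248 249 222 227 174 199 203 209 207 226 228 225 224 225 225 226 226 227 226 228 229 228 228 227 164 152 150 146  95 199 228 224 217 216 196 199 199
 9 246 243 248 247 235 243 178 205 210 209 212 225 225 224 226 225 225 227 226 226 227 229 229 227 227 226 153 150 148 146  92 154 245 225 208 216 192 187 199
12 241 248 248 177 217 227 177 188 210 211 212 222 223 226 225 226 226 227 226 227 229 229 227 227 226 200 152 150 149 150  53 140 227 224 140 216 213 171 199
15 242 249 248 136 209 227 179 178 209 213 212 210 222 225 225 226 226 226 228 231
[... 1282 characters left out ...]
71  86  89 157 175  94  87 119 122 120 122 103 233 249 241 129 126
42 198 229 245 244 158 118 121 121 122  87  44  70 211 174 132 128 126 118  97  88  86  98  91  89  90 166 155  47  95 120 123 120 124  92 249 249 178 126 177
45 220 197 243 244 195 118 120 122 123  99  45 197 226 108  51  98 125 119 115 109 103  95  78  47  47 131 175 133 103 120 122 122 121 115 249 241 126 123 199
48 240 203 208 245 229 116 120 121 122 107 124 231 127  47  45  45  46  44  45  48  45  46  47  46  46  49 108 161 107 121 121 121 119 145 248 161 124 180 200
chamfer (np.float64(46.7), array([124.3 ,  -0.95]))
ring in (np.float64(46.5), array([125.9 ,  -1.15]))
ring out (np.float64(29.0), array([126.3 ,  -0.95]))
```

Clip is around the stub with no contact force. Trim -0.3 mm in y and +0.2 mm in x, and lower the last 10 mm.

```bash
python3 -m pendant '[[[0.33,0.006,-0.008,0,0],[0.33,0,0,0.03,0],[0.33,0,0,0.06,0],[0.33,0,0,0.07,0],[0.33,0,0,0.06,0],[0.33,0,0,0.03,0],[0.33,0,0,0,0],[0.33,0,0,0,0],[0.33,0,0,0,0]]]'
python3 - <<'E'
from h import *
import cv2
s=r.read_state();im=r.grab_frame("wrist");cv2.imwrite("pics/E.png",im)
cv2.imwrite("pics/Es.png",r.grab_frame("scene"));cv2.imwrite("pics/Et.png",r.grab_frame("top"))
print(s["tcp_pos"].round(5),s["tcp_rot"].round(4),s["force"].round(2),s["wrist_torque"].round(3),s["gripper_width"],s["grasp_force"])
g=cv2.cvtColor(im,cv2.COLOR_BGR2GRAY)
for y in range(0,30,3): print("%2d"%y," ".join("%3d"%v for v in g[y,210:232])," | "," ".join("%3d"%v for v in g[y,258:280]))
S=r.camera_model("scene");print("scene proj groove",proj(S,(.5825,.192,.082)),proj(S,(.5825,.192,.099)))
gs=cv2.cvtColor(cv2.imread("pics/Es.png"),cv2.COLOR_BGR2GRAY)
p=proj(S,(.5825,.192,.085));x,y=p.astype(int);print(x-16,y-16)
for row in gs[y-16:y+16,x-16:x+18]:print(" ".join("%3d"%v for v in row))
E
python3 look.py pics/E2.png | tail -4
```

```text
time: 19.7
tcp_pos: [0.4614, 0.2093, 0.0816]
tcp_rot: [-3.142, -0.0, -0.138]
force: [0.4, -0.2, -1.7]
gripper_width: 0.0328
grasp_force: 24.9
[0.46142 0.2093  0.08162] [-3.1415e+00 -1.0000e-04 -1.3810e-01] [ 0.35 -0.15 -1.72] [ 0.002  0.025 -0.047] 0.03283808719492923 24.91999089717865
 0 246 248 249 249 249 226 215 230 236 245 229 207 204 206 208 209 209 209 218 226 227 228  |  227 226 218 173 151 153 152 151 149 150 148 159 174 176 173 172 148 151 199 215 214 215
 3 248 248 249 249 218 188 215 223 226 227 215 204 207 210 210 210 210 211 216 224 226 226  |  226 227 209 172 153 151 151 148 147 146 147 156 170 177 174 173 158 116 138 199 215 215
 6 248 249 241 178 123 196 222 224 226 228 217 211 210 209 209 210 211 214 213 219 224 225  |  227 222 181 153 153 150 150 148 148 148 150 113 154 177 176 173 172 136 100  96 188 216
 9 248 248 198 123 138 203 235 232 233 241 197 192 210 209 211 213 213 211 211 210 215 223  |  222 181 154 153 143 139 148 150 151 154 137  85 131 180 187 177 173 136  99  93  92 187
12 248 211 138 122 123 178 218 225 227 227 158 120 188 210 211 212 212 211 209 20
[... 4923 characters left out ...]
166 176 187 184 166 136 107  94  97 105 114 118 121 125 127 121 110  99 106 132 174 221 238 239 240 241 243 243 243 243
204 201 190 174 166 171 185 201 202 178 143 119 111 107 103 104 104 105 107 105 106 112 131 164 207 231 238 237 239 242 243 243 243 243
204 202 194 180 170 170 180 199 212 207 184 165 154 144 132 119 115 114 118 124 133 149 174 205 228 236 235 235 239 242 243 243 243 243
205 203 199 187 175 171 174 185 201 209 207 203 199 194 182 169 166 166 168 174 185 202 218 229 235 234 232 234 239 242 243 243 243 243
white [ 265  120   41   36 1258] [284.7 137.5]
white [150 170  75   5 350] [185.2 172.1]
white [240 171  17   4  64] [247.8 172.5]
white [271 171  75   4 296] [308.  172.5]
```

```bash
python3 - <<'E'
from ef import *
def ring(n,tz):
    g=cv2.cvtColor(cv2.imread(f"pics/{n}.png"),cv2.COLOR_BGR2GRAY).astype(float);I,O=[],[]
    for y in range(0,22):
        row=g[y,190:285];sub=lambda a:190+a+(140-row[a])/(row[a+1]-row[a])
        L=[sub(a) for a in np.where((row[:-1]<140)&(row[1:]>=140))[0]];D=[sub(a) for a in np.where((row[:-1]>=140)&(row[1:]<140))[0]]
        O+=[t2((L[0],y),tz)];I+=[t2((min(d for d in D if d>L[0]+2),y),tz)]
        li=[l for l in L if 262<l<272];do=[d for d in D if 271<d<278]
        if li:I+=[t2((li[0],y),tz)]
        if do:O+=[t2((do[-1],y),tz)]
    I,O=np.array(I),np.array(O)
    f=lambda q:np.r_[np.hypot(*(I-q[:2]).T)-q[2],np.hypot(*(O-q[:2]).T)-q[3]]
    return least_squares(f,[.124,0,.013,.016],loss="soft_l1",f_scale=.0002,x_scale=.001).x*1e3
for tz in(-.0035,-.0015,.0005): print(tz,[ring(n,tz).round(2) for n in("w10f","w11f")])
g=cv2.cvtColor(cv2.imread("pics/E.png"),cv2.COLOR_BGR2GRAY).astype(float);th=np.linspace(0,2*np.pi,90)
for dz in(-.002,0,.002): print("flat",dz,edge(g,.0075,.0816-.099+dz,(.124,-.0008),.003,th=th),"cham",edge(g,.01175,.0816-.095+dz,(.124,-.0008),.003,th=th))
E
```

```text
-0.0035 [array([123.84,  -0.88,  12.63,  15.79]), array([123.5 ,  -0.82,  12.59,  15.74])]
-0.0015 [array([124.4 ,  -0.9 ,  12.79,  15.98]), array([124.05,  -0.85,  12.74,  15.93])]
0.0005 [array([124.96,  -0.93,  12.94,  16.17]), array([124.61,  -0.87,  12.89,  16.12])]
flat -0.002 (np.float64(35.6), array([123.4,  -0.8])) cham (np.float64(47.2), array([123.6,  -0.6]))
flat 0 (np.float64(35.4), array([124. ,  -0.8])) cham (np.float64(47.2), array([124.2,  -0.8]))
flat 0.002 (np.float64(35.1), array([124.4,  -0.8])) cham (np.float64(47.5), array([124.6,  -0.8]))
```

Ring (124.2, -0.9) and stub (124.1, -0.8) agree within about 0.2 mm. The tool carries only the pliers' weight (-1.7 N), height is 0.0816 against a target of 0.0815, and the grip is steady at the stop. Handing in.

```bash
python3 -c "
from cell import r
print(r.job_done())"
```

```text
the job is handed in; nothing more can be done
None
```

The job is handed in after about 20 s: the pliers are squeezed to the stop and the spread clip hangs free around the stub, measured centred to about 0.2 mm, with its height at the groove worked out from the arm's reading rather than seen directly; it took three tries to squeeze the handles, and the first two only shifted and turned the pliers in the tray.

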